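# Rinse the amber tumbler on the bar's glass rinser

## Robot

A 7-joint arm with a two-finger parallel gripper is mounted at the origin on the work surface. World frame = base frame: x ahead of the robot, y to its left, z up, the work surface at z = 0. Lengths are in m, angles in rad, forces in N, time in s.
With the tool pointing down it reaches from about 0.4 to 0.85 m from the base axis. Payload 10.4 kg.
Tool frame: the origin (TCP) lies midway between the tips of the shut fingers; the grasp point (between the pads) lies 19 mm behind it; z points along the fingers, x is the direction in which the jaws open and shut, and the axes are right-handed (so a half turn about z gives the same grasp; the last joint's range is limited). The gripper opens to 85 mm and grips with 20 to 120 N. Pads are 22 mm wide; open, the fingers measure 114 mm over their backs; the gripper's body (76 mm by 85 mm) begins 54 mm behind the grasp point. The pads swing forward as they close: fully open they stand 13 mm farther back than shut.
Start: joints at [-1.293, 0.332, -0.065, 1.46, 0.022, 1.35, -0.088], TCP at [0.185, 0.597, 0.231] pointing down, gripper open.
Joint ranges: [-2.6, 2.6], [-0.5, 2.12], [-1.47, 1.34], [0.16, 2.42], [-1.27, 4.41], [0.06, 2.06], [-2.6, 2.6]. Speed limits (rad/s): [2.22, 2.22, 2.79, 2.79, 3.14, 3.14, 3.14].

## Interface

Orientations are given as a unit quaternion [x, y, z, w].
In Python, from workcell import manip, cams gives the robot as it stands.
- The arm moves only by the tool move_arm, never from a script. Its argument "moves" is a list of rows, each a list of 7 numbers: the turn, a rotation vector about the tool's x, y, z in degrees, then the shift along the tool's x, y, z in m, then the finger opening in m, from 0 to 0.0854. A call has 1 to 10 rows; each row is the pose to reach, as a shift and turn from the pose commanded when the call began, along the tool's axes at that moment; what a row does not reach only later rows make up. A row lasts 1/10 s, in which the tool goes at most 50 mm and 8.59 degrees, less where a joint would pass 70% of its speed; a pose out of reach is approached as far as the arm can. A call with a gripper value outside its range is refused whole. The fingers move at their own pace and stop on an object; "grip_force" is the grip in N (left out, the last holds). Time passes only in rows, so rows that repeat a pose let the fingers close. It gives the time, the measured TCP pose, the force and the opening at its end, in the units of the state.
- manip.get_obs(): the state, without advancing time (a new reading comes with each control period).
- cams.camera(name): name is "scene" or "top"; returns the picture (420x560x3 uint8, red, green, blue); there is no depth.
- cams.camera_params(name): a dict with "fx", "fy", "cx", "cy" (pixels), "xyz" and "rotation" of the camera in the world. Camera axes: x right, y up, looking along -z (the intrinsics and any distortion apply to the point x, -y, -z); pixel columns grow to the right and rows downward; lengths in m; the calibration is good to about 2 mm. A picture is of the moment at which its call begins. camera_params takes no time and is no camera call.
- manip.hand_in(): hands the job in, once; it reports no verdict.
The state is a dict: "clock": time; "joint_pos": joint angles; "joint_velocities": joint speeds; "tau": joint torques, N m; "position": TCP position; "ee_rot": TCP orientation; "ft_force": force on the tool from outside, world axes, zero at the start; "torque": the same for the moment, N m; "grip_width": opening from 0.0 (shut) to 1.0 (fully open).
Only numpy, scipy, OpenCV 4.12 (cv2) and the standard library are available. Lean on these libraries where they do the work, as an engineer would, in place of code of your own. Each camera call takes 0.05 s, during which the arm holds its last target. There are 200 camera calls.

## Task

Open the rinser's water valve by swinging its red lever a quarter turn all the way to the open stop, then take the amber tumbler from the bar mat and set it, still upside down, centred on the blue star of the rinser. Press the star fully down with the tumbler, without hammering on it, and keep it pressed: the program finishes while the robot is still holding the tumbler down on the star. Leave the two clear tumblers on the mat standing where they are.

Things in the scene. Friction and masses are not known exactly. Their poses are not given: they have to be found in the camera images.
- tumbler: the only amber glass tumbler, upside down, 105 mm tall, 68 mm across at the rim (below), tapering to 54 mm across at its closed base (above); walls 3.5 mm, about 0.2 kg. It stands on the black bar mat (4 mm thick) in one of three places in a row about 110 mm apart, the other two taken by clear tumblers. Origin: centre of the rim plane, i.e. its lowest plane as it stands; z points up to the closed base
- rinser: counter-top glass rinser, fixed: brushed steel tray 150 mm (x) by 280 mm (y) by 22 mm high, origin at the centre of its underside, z up. The blue spring star is at y = +70 mm, the brass water valve with the red lever at y = -60 mm
- star_top (a point): centre of the upper face of the blue star, moving with it: a six-spoke wheel 92 mm across, 46 mm above the table when free. A steel nozzle 10 mm across stands 12 mm above this face at its centre and goes inside the glass
- star (a joint): how far the star is pressed straight down, m: 0 free, 0.014 fully down on its stop. A spring pushes it up with about 4.5 N at the top, growing evenly to about 13.5 N at the bottom, so the tumbler's weight alone does not press it, and it springs back when released
- valve_axis (a point): on the vertical pivot of the valve lever, at lever height (66 mm above the table), fixed to the rinser
- valve_grip (a point): middle of the red sleeve of the valve lever, 72 mm from the pivot; moves with it. The sleeve is 50 mm long, 16 mm wide, 14 mm thick, level, 59 to 73 mm above the table, free on both sides and above; it reaches to 97 mm from the pivot, and between sleeve and pivot there is a 12 mm wide steel bar
- valve (a joint): angle of the valve lever, rad: at 0 (shut) it points along the rinser's -x, across the brass pipe; it swings level, anticlockwise seen from above, to the stop at 1.57 (open), where it points along the rinser's -y, in line with the pipe and away from the star. About 2 N at the sleeve moves it; it stays where it is left. It starts at 0 to 0.2
- glass_a: clear tumbler of the same shape, upside down on the mat, a bystander; origin at the centre of its rim plane (lowest)
- glass_b: as glass_a

How it is judged:
On the way, in this order (a step that is already met when the one before it is completed fails the run):
1. the valve lever is swung open to its stop (within 0.17 rad) (value of joint valve above 1.4 rad), for 0.2 s.
2. the amber tumbler is lifted clear of the mat (its rim 20 mm above the table or more) (height (world z) of tumbler above 0.02 m and contact force between the fingers and tumbler above 1 N), for 0.1 s.
3. the tumbler, upside down and centred, presses the star down by more than 11 of 14 mm (value of joint star above 0.011 m and contact force between tumbler and star above 4 N and horizontal distance between tumbler and star_top below 0.016 m and angle between tumbler's own z axis and vertical below 0.15 rad and contact force between the fingers and tumbler above 1 N), for 0.3 s.
At the end, for the whole second after the job is handed in: At rest, the fingers (over 1 N) still hold the amber tumbler upside down (within 0.15 rad), within 16 mm of the star's centre, pressing it with over 4 N, more than 11 of its 14 mm down; valve lever beyond 1.40 of 1.57 rad (all of step 3 and value of joint valve above 1.4 rad and linear speed of tumbler below 0.02 m/s); the arm keeps its last pose, push and grip.
It fails at once if a clear tumbler on the mat is pushed more than 30 mm or tipped (distance of any of glass_a, glass_b from where it was at the start of the episode above 0.03 m or angle between any of glass_a, glass_b's own z axis and vertical above 0.4 rad).
It fails at once if the tumbler is hammered or forced on the star with more than 60 N (contact force between tumbler and star above 60 N).
It also fails if it takes over 61 s, if anything falls off the work surface, if the arm or the gripper's body presses on something with over 40 N, if the wrist force passes 120 N, or if a joint passes its speed limit or range.

## Working session

There is one attempt and no reset: what is moved stays moved. The work goes in short steps, Python scripts to look and compute and a tool call to move; the robot and the scene stay as the last step left them, time stands still between calls to the robot, and variables do not carry over. Pictures are saved under pics/ and viewed, about 8 in all and at most 12, crops included, and the job is handed in when it is done.

Besides the shell and the picture viewer there is one more tool, called after "Emit:" as name([rows], argument=value, ...), one row to a line, values as JSON. move_arm: Moves the arm, as the interface text tells. Its arguments: {"type":"object","properties":{"moves":{"type":"array","items":{"type":"array","items":{"type":"number"}}},"grip_force":{"type":"number"}},"required":["moves"]}

```bash
mkdir -p pics; ls; python3 - <<'E'
from workcell import manip, cams
import cv2
o=manip.get_obs(); print(o)
for n in("scene","top"):
    im=cams.camera(n); cv2.imwrite(f"pics/{n}0.png",im[:,:,::-1]); print(n,cams.camera_params(n))
E
```

```text
pics
{'clock': 0.0, 'joint_pos': array([-1.29260706,  0.33286037, -0.06471895,  1.46094545,  0.02158759,
        1.34989297, -0.08853427]), 'joint_velocities': array([ 4.70182755e-04, -6.06130833e-04,  5.58680777e-05,  2.65120983e-04,
        5.69211198e-04,  9.94720090e-04,  1.10048194e-05]), 'tau': array([-5.37569758e-04, -6.25454450e+01,  4.90360893e-02, -3.91583061e+01,
        1.61540264e-02,  1.00610053e-02,  2.83688780e-05]), 'position': array([0.18505032, 0.59658332, 0.23052118]), 'ee_rot': array([ 8.05068813e-01,  5.93181008e-01, -5.53600552e-04,  4.37423221e-04]), 'ft_force': array([-0.19288863, -0.49931789, -0.37360623]), 'torque': array([ 0.0089518 , -0.00860697, -0.02356014]), 'grip_width': 1.00202638875737}
scene {'fx': 518.1562017718677, 'fy': 518.1562017718677, 'cx': 274.9345367743573, 'cy': 216.0740771904624, 'xyz': array([1.12595735, 0.16196237, 0.89901849]), 'rotation': array([0.20188898, 0.23354494, 0.7058854 , 0.63751345])}
top {'fx': 498.5221194369998, 'fy': 498.5221194369998, 'cx': 274.94768972903205, 'cy': 206.32098456011835, 'xyz': array([0.41067431, 0.07349638, 1.16919389]), 'rotation': array([ 0.04344177, -0.03021924, -0.70540911,  0.70682218])}
```

View pics/scene0.png

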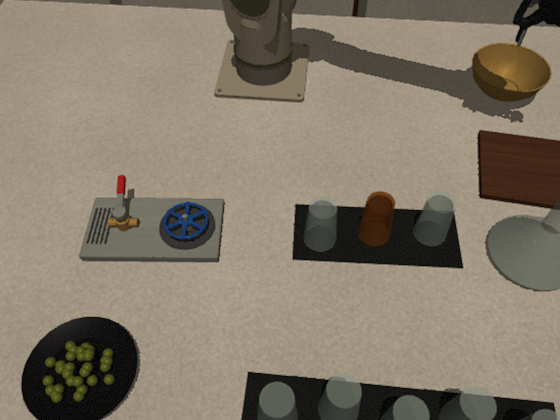

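View pics/top0.png

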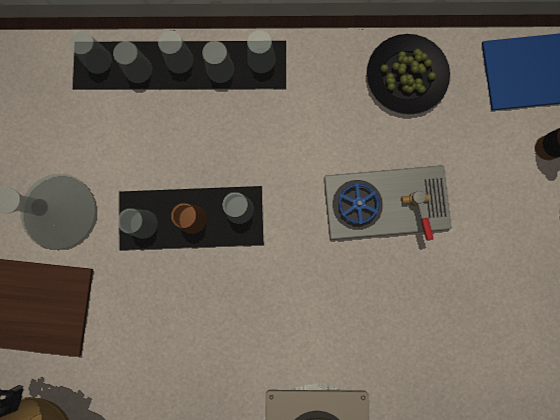

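The scene view shows the amber tumbler in the middle of the mat (377,218), the star at (187,222), the red sleeve at (122,186) and the pivot at about (121,215). In the top view they are at amber (188,218), star (359,203) and sleeve (427,229). The tray's top corners there are about (324,177), (443,166), (451,230) and (330,240).

```bash
cat > h.py <<'E'
import numpy as np, cv2
from workcell import manip, cams
from scipy.spatial.transform import Rotation as R
def ray(n,uv,z):
    p=cams.camera_params(n); uv=np.atleast_2d(uv).astype(float)
    d=np.c_[(uv[:,0]-p['cx'])/p['fx'],-(uv[:,1]-p['cy'])/p['fy'],-np.ones(len(uv))]
    d=R.from_quat(p['rotation']).apply(d)
    return p['xyz']+d*((z-p['xyz'][2])/d[:,2])[:,None]
def proj(n,X):
    p=cams.camera_params(n); q=R.from_quat(p['rotation']).inv().apply(np.atleast_2d(X)-p['xyz'])
    return np.c_[p['cx']+p['fx']*q[:,0]/-q[:,2], p['cy']+p['fy']*q[:,1]/q[:,2]]
def mask(im,lo,hi,roi):
    h=cv2.cvtColor(im,cv2.COLOR_RGB2HSV); m=cv2.inRange(h,lo,hi)
    k=np.zeros_like(m); x0,y0,x1,y1=roi; k[y0:y1,x0:x1]=m[y0:y1,x0:x1]; return k
def pts(m): return np.argwhere(m)[:,::-1].astype(float)
E
cat > m.py <<'E'
from h import *
roi={'scene':dict(b=(150,190,225,260),r=(105,165,140,205),a=(350,185,400,250)),'top':dict(b=(325,170,390,235),r=(410,205,445,250),a=(165,195,212,240))}
for n in roi:
    im=cv2.imread(f'pics/{n}0.png')[:,:,::-1].copy()
    m=mask(im,(100,120,50),(130,255,255),roi[n]['b']); c,ax,an=cv2.fitEllipse(cv2.convexHull(pts(m).astype(np.float32)))
    print(n,'star',c,ax,ray(n,c,.046)[0])
    m=mask(im,(0,170,80),(6,255,255),roi[n]['r'])|mask(im,(174,170,80),(180,255,255),roi[n]['r'])
    P=ray(n,pts(m),.068)[:,:2]; w,v=np.linalg.eigh(np.cov(P.T)); print(' red',len(P),P.mean(0),v[:,1],np.sqrt(w*12))
    m=mask(im,(4,130,40),(20,255,255),roi[n]['a']); P=pts(m)
    print(' amber',len(P),P.min(0),P.max(0),P.mean(0),ray(n,P.mean(0),.055)[0])
    # silhouette fit of the centre: bounding silhouette of the two rim circles
    H=cv2.convexHull(P.astype(np.float32))[:,0]
    t=np.linspace(0,2*np.pi,60)
    def f(xy):
        C=np.vstack([np.c_[xy[0]+r*np.cos(t),xy[1]+r*np.sin(t),0*t+z] for r,z in((.034,.004),(.027,.109))])
        q=proj(n,C); M=cv2.moments(cv2.convexHull(q.astype(np.float32)));return np.array([M['m10'],M['m01']])/M['m00']
    M=cv2.moments(H); g=np.array([M['m10'],M['m01']])/M['m00']
    x=ray(n,g,.055)[0,:2]
    for _ in range(4): x=x+ray(n,g,.055)[0,:2]-ray(n,f(x),.055)[0,:2]
    print(' amber centre',x)
C=ray('top',[(324,177),(443,166),(451,230),(330,240)],.022)[:,:2]
print('tray',C,C.mean(0),C[0]-C[1],C[3]-C[2])
C=ray('scene',[(96,198),(223,199),(222,259),(80,259)],.022)[:,:2]
print('tray s',C,C.mean(0),C[1]-C[0],C[2]-C[3])
print('pivot',ray('scene',(121,213),.07),ray('top',(420,199),.07))
print(proj('top',ray('scene',[(320,205),(438,200)],.109)))
print('clear tops s',ray('scene',[(320,208),(439,204)],.109),ray('top',[(133,221),(236,206)],.109))
E
python3 m.py
```

```text
scene star (185.4024200439453, 220.4717254638672) (36.15760803222656, 45.540401458740234) [ 0.54020416 -0.09372486  0.046     ]
 red 117 [ 0.47644215 -0.2409633 ] [-0.9727729  -0.23176042] [0.01436481 0.04609072]
 amber 1502 [358. 192.] [394. 246.] [376.71904128 219.23901465] [0.50638706 0.28978287 0.055     ]
 amber centre [0.50431794 0.28997733]
top star (358.3738708496094, 203.3145751953125) (39.49128723144531, 40.21347427368164) [ 0.53517864 -0.09385824  0.046     ]
 red 139 [ 0.47703304 -0.24009738] [-0.97232211 -0.2336444 ] [0.01427623 0.04675883]
 amber 726 [171. 203.] [205. 233.] [187.61157025 216.46418733] [0.5040616  0.29102148 0.055     ]
 amber centre [0.50300905 0.29130927]
tray [[ 0.5992995  -0.01866387]
 [ 0.62508533 -0.29437271]
 [ 0.47661127 -0.30782673]
 [ 0.45313865 -0.0313402 ]] [ 0.53853369 -0.16305088] [-0.02578583  0.27570884] [-0.02347262  0.27648652]
tray s [[ 0.48379955 -0.3057634 ]
 [ 0.46020836 -0.03209533]
 [ 0.60873679 -0.00941197]
 [ 0.63637385 -0.29020215]] [ 0.54727964 -0.15936822] [-0.02359119  0.27366807] [-0.02763705  0.28079019]
pivot [[ 0.55111265 -0.21853827  0.07      ]] [[ 0.54223016 -0.22613425  0.07      ]]
[[237.21759351 205.70221707]
 [132.58546019 221.24164213]]
clear tops s [[0.52997072 0.17474345 0.109     ]
 [0.498667   0.39975104 0.109     ]] [[0.48961583 0.39773215 0.109     ]
 [0.52216926 0.17695558 0.109     ]]
```

Emit:
move_arm([
  [0,0,45,-0.28,0.365,0,0],
  [0,0,45,-0.28,0.365,0,0],
  [0,0,45,-0.28,0.365,0,0],
  [0,0,45,-0.28,0.365,0,0],
  [0,0,45,-0.28,0.365,0,0],
  [0,0,45,-0.28,0.365,0,0],
  [0,0,45,-0.28,0.365,0,0],
  [0,0,45,-0.28,0.365,0,0],
  [0,0,45,-0.28,0.365,0,0],
  [0,0,45,-0.28,0.365,0,0],
], grip_force=40)

```text
clock: 1.1
position: [0.4537, 0.2156, 0.2314]
ee_rot: [0.972, 0.236, 0.0, 0.001]
ft_force: [0.6, 1.2, -0.7]
grip_width: -0.001
```

```bash
cat > go.py <<'E'
# go.py x y z az : shift in tool axes and turn (deg) from the measured pose to a tool-down pose with jaw azimuth az
import sys; from h import *
o=manip.get_obs(); r=R.from_quat(o['ee_rot']); a=list(map(float,sys.argv[1:5])); t=np.radians(a[3])
T=R.from_matrix(np.array([[np.cos(t),np.sin(t),0],[np.sin(t),-np.cos(t),0],[0,0,-1]]))
X=r.apply([1,0,0]); np.set_printoptions(suppress=True,precision=4)
print('t',o['clock'],'pos',o['position'],'az',np.degrees(np.arctan2(X[1],X[0])),'F',o['ft_force'],'w',o['grip_width'],'q',o['joint_pos'])
print('shift',r.inv().apply(np.array(a[:3])-o['position']),'turn',np.degrees((r.inv()*T).as_rotvec()))
E
python3 go.py 0.46 -0.20 0.16 -24
```

```text
t 1.1 pos [0.4537 0.2156 0.2314] az 27.30413007669954 F [ 0.5855  1.2385 -0.6729] w -0.0013916536750047186 q [-0.8601  0.0511  0.338   1.7957 -0.016   1.2976 -0.0416]
shift [-0.1851  0.3721  0.0719] turn [ 0.0732 -0.0529 51.3041]
```

Emit:
move_arm([
  [0,0,51,-0.185,0.372,0.07,0],
  [0,0,51,-0.185,0.372,0.07,0],
  [0,0,51,-0.185,0.372,0.07,0],
  [0,0,51,-0.185,0.372,0.07,0],
  [0,0,51,-0.185,0.372,0.07,0],
  [0,0,51,-0.185,0.372,0.07,0],
  [0,0,51,-0.185,0.372,0.07,0],
  [0,0,51,-0.185,0.372,0.07,0],
  [0,0,51,-0.185,0.372,0.07,0],
  [0,0,51,-0.185,0.372,0.07,0],
])

```text
clock: 2.1
position: [0.4593, -0.1972, 0.1607]
ee_rot: [0.979, -0.204, -0.001, 0.001]
ft_force: [0.6, 0.6, -0.9]
grip_width: 0.001
```

```bash
python3 go.py 0.46 -0.20 0.057 -24; python3 -c "
from h import *
im=cams.camera('scene'); cv2.imwrite('pics/s1.png',cv2.resize(im[120:300,20:300,::-1],None,fx=2.5,fy=2.5))"
```

```text
t 2.1 pos [ 0.4593 -0.1972  0.1607] az -23.53377753467805 F [ 0.5956  0.5826 -0.9226] w 0.0011588280470039242 q [-0.4033  0.1193  0.7729  1.9111 -0.0894  1.1471 -0.0078]
shift [0.0018 0.0022 0.1037] turn [0.1    0.04   0.4663]
```

View pics/s1.png

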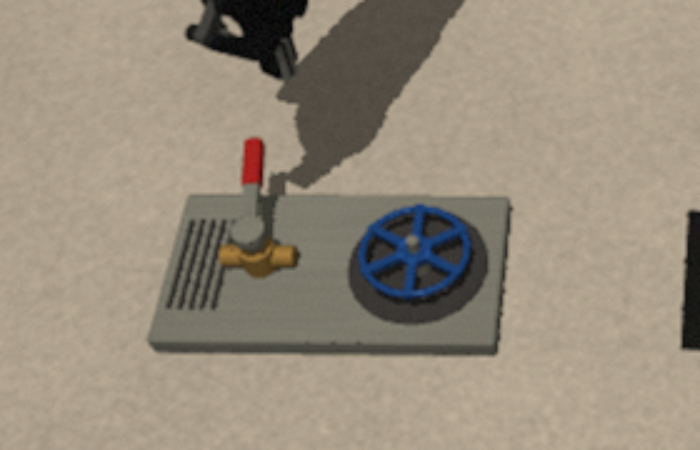

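The crop shows the fingers above and to the +y side of the lever, clear of the sleeve (crop 253,160). I'll descend beside it.

Emit:
move_arm([
  [0,0,0,0.002,0.002,0.03,0],
  [0,0,0,0.002,0.002,0.06,0],
  [0,0,0,0.002,0.002,0.085,0],
  [0,0,0,0.002,0.002,0.103,0],
  [0,0,0,0.002,0.002,0.103,0],
])

```text
clock: 2.65
position: [0.4603, -0.1944, 0.0563]
ee_rot: [0.98, -0.2, -0.002, -0.0]
ft_force: [-0.6, -0.4, 1.4]
grip_width: 0.0
```

```bash
python3 - <<'E'
from h import *
o=manip.get_obs(); r=R.from_quat(o['ee_rot']); np.set_printoptions(suppress=True,precision=4)
print(o['position'],o['ft_force'])
p=np.array([.548,-.2235])
# tool centre: radius .08 along lever, 22 mm behind it (sleeve half 8 + finger half ~14)
for d in range(5,100,10):
    b=np.radians(185.1+d); u=np.array([np.cos(b),np.sin(b)]); v=np.array([u[1],-u[0]])
    q=p+.078*u+.022*v; print(d,q,r.inv().apply(np.r_[q,.057]-o['position']))
E
```

```text
[ 0.4603 -0.1944  0.0563] [-0.6144 -0.4228  1.3584]
5 [ 0.4674 -0.2155] [ 0.0148  0.0167 -0.0008]
15 [ 0.4672 -0.2296] [ 0.0202  0.0297 -0.0008]
25 [ 0.4695 -0.2436] [ 0.0278  0.0417 -0.0008]
35 [ 0.4742 -0.2569] [ 0.0373  0.0521 -0.0009]
45 [ 0.4811 -0.2692] [ 0.0485  0.0607 -0.0009]
55 [ 0.49   -0.2802] [ 0.0611  0.0672 -0.001 ]
65 [ 0.5008 -0.2894] [ 0.0745  0.0715 -0.001 ]
75 [ 0.5129 -0.2966] [ 0.0885  0.0733 -0.0011]
85 [ 0.5261 -0.3015] [ 0.1027  0.0727 -0.0011]
95 [ 0.54   -0.3041] [ 0.1164  0.0697 -0.0012]
```

Emit:
move_arm([
  [0,0,0,0.015,0.017,0,0],
  [0,0,0,0.02,0.03,0,0],
  [0,0,0,0.028,0.042,0,0],
  [0,0,0,0.037,0.052,0,0],
  [0,0,0,0.048,0.061,0,0],
  [0,0,0,0.061,0.067,0,0],
  [0,0,0,0.074,0.071,0,0],
  [0,0,0,0.088,0.073,0,0],
  [0,0,0,0.098,0.073,0,0],
  [0,0,0,0.098,0.073,0,0],
])

```text
clock: 3.65
position: [0.524, -0.3023, 0.0587]
ee_rot: [0.98, -0.201, 0.0, 0.0]
ft_force: [-0.3, 0.0, -0.1]
grip_width: 0.001
```

```bash
python3 go.py 0.54 -0.304 0.057 -24; python3 -c "
from h import *
im=cams.camera('top'); cv2.imwrite('pics/t2.png',cv2.resize(im[120:290,300:480,::-1],None,fx=3,fy=3))"
```

```text
t 3.65 pos [ 0.524  -0.3023  0.0587] az -23.178773574218575 F [-0.326   0.0479 -0.1296] w 0.0013479425395198454 q [-0.0957  0.522   0.6977  1.7315 -0.3833  1.0278  0.3333]
shift [ 0.0153 -0.0047  0.0017] turn [ 0.016  -0.0514  0.8212]
```

View pics/t2.png

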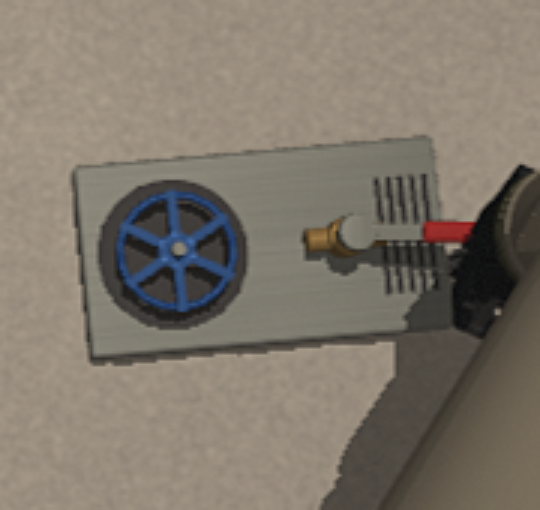

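The top crop shows the lever nearly in line with the pipe, about 5° short of the stop (pivot 357,231; sleeve 450,232). I'll push it gently to the stop.

Emit:
move_arm([
  [0,0,0,0.004,-0.002,0,0],
  [0,0,0,0.007,-0.003,0,0],
  [0,0,0,0.009,-0.004,0,0],
  [0,0,0,0.009,-0.004,0,0],
])

```text
clock: 4.1
position: [0.532, -0.3024, 0.0582]
ee_rot: [0.979, -0.202, -0.001, 0.0]
ft_force: [-4.4, -0.6, 1.4]
grip_width: -0.003
```

Emit:
move_arm([
  [0,0,0,0.002,-0.001,0,0],
  [0,0,0,0.004,-0.002,0,0],
  [0,0,0,0.004,-0.002,0,0],
  [0,0,0,0.004,-0.002,0,0],
])

```text
clock: 4.5
position: [0.5332, -0.3025, 0.0578]
ee_rot: [0.979, -0.203, -0.003, -0.0]
ft_force: [-17.2, 1.8, 8.6]
grip_width: 0.001
```

The force rises to 17 N, so the lever is at the stop. I'll back off, rise and check.

Emit:
move_arm([
  [0,0,0,-0.02,0.008,0,0],
  [0,0,0,-0.035,0.015,0,0],
  [0,0,0,-0.035,0.015,-0.05,0],
  [0,0,0,-0.035,0.015,-0.1,0.085],
  [0,0,0,-0.035,0.015,-0.15,0.085],
  [0,0,0,-0.035,0.015,-0.17,0.085],
  [0,0,0,-0.035,0.015,-0.17,0.085],
])

```text
clock: 5.2
position: [0.5008, -0.3025, 0.232]
ee_rot: [0.98, -0.201, 0.003, -0.0]
ft_force: [0.4, -0.4, -1.5]
grip_width: 0.683
```

```bash
python3 go.py 0.43 0.12 0.231 8; python3 -c "
from h import *
for n,roi in (('scene',(60,170,150,250)),('top',(400,170,490,230))):
    im=cams.camera(n)
    m=mask(im,(0,170,80),(6,255,255),roi)|mask(im,(174,170,80),(180,255,255),roi)
    P=ray(n,pts(m),.068)[:,:2]; w,v=np.linalg.eigh(np.cov(P.T)); print(n,len(P),P.mean(0),v[:,1],np.sqrt(w*12))"
```

```text
t 5.2 pos [ 0.5008 -0.3025  0.232 ] az -23.20976059953912 F [ 0.4475 -0.4009 -1.5082] w 0.6827379030644662 q [-0.1907  0.2928  0.8046  1.6123 -0.2189  1.3226  0.2403]
shift [-0.2316 -0.3604 -0.    ] turn [  0.0263  -0.3917 -31.2094]
scene 183 [ 0.5556986  -0.29588894] [-0.04548894  0.99896484] [0.01957781 0.0466971 ]
top 135 [ 0.55353033 -0.29544812] [-0.10487038  0.9944859 ] [0.01409838 0.04709103]
```

The valve is open: in both views the sleeve is at about 90° and lies along the rinser's -y. Next, the tumbler.

Emit:
move_arm([
  [0,0,-31,-0.23,-0.36,0,0.085],
  [0,0,-31,-0.23,-0.36,0,0.085],
  [0,0,-31,-0.23,-0.36,0,0.085],
  [0,0,-31,-0.23,-0.36,0,0.085],
  [0,0,-31,-0.23,-0.36,0,0.085],
  [0,0,-31,-0.23,-0.36,0,0.085],
  [0,0,-31,-0.23,-0.36,0,0.085],
  [0,0,-31,-0.23,-0.36,0,0.085],
  [0,0,-31,-0.23,-0.36,0,0.085],
  [0,0,-31,-0.23,-0.36,0,0.085],
])

```text
clock: 6.3
position: [0.4278, 0.1237, 0.2267]
ee_rot: [0.997, 0.071, -0.001, 0.0]
ft_force: [0.4, -0.7, 0.2]
grip_width: 0.993
```

```bash
python3 go.py 0.5037 0.2906 0.19 8
```

```text
t 6.3 pos [0.4278 0.1237 0.2267] az 8.16998222745938 F [ 0.4204 -0.6922  0.2142] w 0.9932920778218424 q [-0.7257 -0.0825  0.3269  1.9277  0.027   1.2945 -0.2647]
shift [ 0.0989 -0.1544  0.0364] turn [0.011  0.1433 0.17  ]
```

Emit:
move_arm([
  [0,0,0,0.099,-0.154,0.036,0.085],
  [0,0,0,0.099,-0.154,0.036,0.085],
  [0,0,0,0.099,-0.154,0.036,0.085],
  [0,0,0,0.099,-0.154,0.036,0.085],
  [0,0,0,0.099,-0.154,0.036,0.085],
  [0,0,0,0.099,-0.154,0.036,0.085],
  [0,0,0,0.099,-0.154,0.036,0.085],
])

```text
clock: 7.0
position: [0.5071, 0.2837, 0.1919]
ee_rot: [0.998, 0.067, -0.0, 0.0]
ft_force: [-0.3, -0.5, 0.5]
grip_width: 0.993
```

```bash
python3 go.py 0.5037 0.2906 0.05 8;  python3 -c "
from h import *
im=cams.camera('scene'); cv2.imwrite('pics/s3.png',cv2.resize(im[100:300,270:500,::-1],None,fx=3,fy=3))"
```

```text
t 7.0 pos [0.5071 0.2837 0.1919] az 7.655027785996775 F [-0.275  -0.4942  0.4573] w 0.99304293866369 q [-0.815   0.2602  0.2683  1.6491 -0.0716  1.2429 -0.3985]
shift [-0.0023 -0.0074  0.1419] turn [ 0.0459  0.037  -0.345 ]
```

View pics/s3.png

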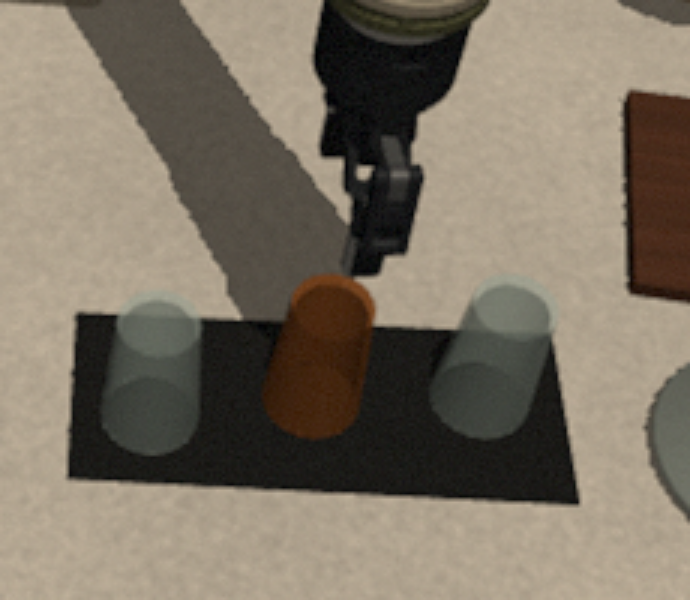

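The crop shows the open gripper above the amber tumbler, whose base centre is at about (333,308) in the crop, with the clear ones either side. I'll correct the lateral offset and recheck before descending around it.

Emit:
move_arm([
  [0,0,0,-0.002,-0.007,0.03,0.085],
  [0,0,0,-0.002,-0.007,0.055,0.085],
  [0,0,0,-0.002,-0.007,0.055,0.085],
  [0,0,0,-0.002,-0.007,0.055,0.085],
])

```text
clock: 7.45
position: [0.5043, 0.2914, 0.1383]
ee_rot: [0.998, 0.067, 0.0, -0.0]
ft_force: [0.4, -0.4, 1.3]
grip_width: 0.997
```

```bash
python3 go.py 0.5037 0.2906 0.05 8; python3 -c "
from h import *
im=cams.camera('scene'); P=proj('scene',[[.5037,.2906,.109],[.5037,.2906,.004],manip.get_obs()['position']]);print(P)"
```

```text
t 7.45 pos [0.5043 0.2914 0.1383] az 7.699016520450565 F [ 0.3741 -0.4248  1.2842] w 0.9967033226433405 q [-0.8175  0.3083  0.2573  1.7075 -0.0852  1.1363 -0.4015]
shift [-0.0007  0.0008  0.0883] turn [-0.0091 -0.0222 -0.301 ]
[[381.25831507 201.72947347]
 [373.51816536 232.49893439]
 [384.4114796  192.42726019]]
```

Emit:
move_arm([
  [0,0,0,-0.001,0.001,0.02,0.085],
  [0,0,0,-0.001,0.001,0.04,0.085],
  [0,0,0,-0.001,0.001,0.06,0.085],
  [0,0,0,-0.001,0.001,0.08,0.085],
  [0,0,0,-0.001,0.001,0.088,0.085],
  [0,0,0,-0.001,0.001,0.088,0.085],
  [0,0,0,-0.001,0.001,0.088,0.085],
])

```text
clock: 8.2
position: [0.504, 0.2915, 0.0508]
ee_rot: [0.998, 0.068, 0.001, -0.001]
ft_force: [0.6, -0.0, 0.3]
grip_width: 0.998
```

Emit:
move_arm([
  [0,0,0,0,0,0,0.07],
  [0,0,0,0,0,0,0.06],
  [0,0,0,0,0,0,0.05],
  [0,0,0,0,0,0,0.04],
  [0,0,0,0,0,0,0.04],
  [0,0,0,0,0,0,0.04],
  [0,0,0,0,0,0,0.04],
  [0,0,0,0,0,0,0.04],
], grip_force=50)

```text
clock: 9.0
position: [0.5035, 0.2915, 0.0508]
ee_rot: [0.998, 0.068, 0.0, -0.001]
ft_force: [-3.5, -1.8, 11.1]
grip_width: 0.674
```

Gripped at 57.6 mm. Lifting.

Emit:
move_arm([
  [0,0,0,0,0,-0.01,0.04],
  [0,0,0,0,0,-0.03,0.04],
  [0,0,0,0,0,-0.06,0.04],
  [0,0,0,0,0,-0.09,0.04],
  [0,0,0,0,0,-0.12,0.04],
  [0,0,0,0,0,-0.15,0.04],
  [0,0,0,0,0,-0.17,0.04],
  [0,0,0,0,0,-0.17,0.04],
  [0,0,0,0,0,-0.17,0.04],
])

```text
clock: 9.9
position: [0.5029, 0.291, 0.219]
ee_rot: [0.998, 0.068, -0.0, -0.0]
ft_force: [0.1, 0.6, -2.2]
grip_width: 0.674
```

```bash
python3 go.py 0.50 0.08 0.22 8;  python3 -c "
from h import *
im=cams.camera('scene'); cv2.imwrite('pics/s4.png',cv2.resize(im[60:290,270:500,::-1],None,fx=2.5,fy=2.5))"
```

```text
t 9.9 pos [0.5029 0.291  0.219 ] az 7.766920060190518 F [ 0.1495  0.6062 -2.2066] w 0.6735610568193925 q [-0.8287  0.2408  0.2672  1.614  -0.0656  1.2955 -0.4155]
shift [-0.0314  0.2087 -0.001 ] turn [-0.0071  0.0023 -0.2331]
```

View pics/s4.png

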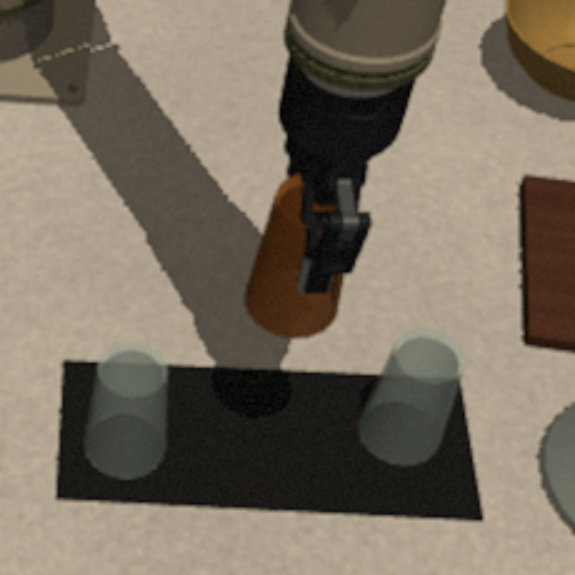

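The crop shows the amber tumbler upright in the fingers, clear of the mat, with both clear tumblers in place. I'll carry it over the star.

Emit:
move_arm([
  [0,0,0,-0.001,0.02,0,0.04],
  [0,0,0,-0.003,0.06,0,0.04],
  [0,0,0,-0.005,0.105,0,0.04],
  [0,0,0,-0.007,0.15,0,0.04],
  [0,0,0,-0.009,0.195,0,0.04],
  [0,0,0,-0.011,0.24,0,0.04],
  [0,0,0,-0.013,0.285,0,0.04],
  [0,0,0,-0.015,0.33,0,0.04],
  [0,0,0,-0.017,0.37,0,0.04],
  [0,0,0,-0.017,0.386,0,0.04],
])

```text
clock: 10.95
position: [0.5369, -0.0993, 0.2183]
ee_rot: [0.998, 0.065, -0.001, 0.001]
ft_force: [0.3, 0.6, -1.3]
grip_width: 0.671
```

Emit:
move_arm([
  [0,0,0,0,0,0.02,0.04],
  [0,0,0,0,0,0.05,0.04],
  [0,0,0,0,0,0.07,0.04],
  [0,0,0,0,0,0.08,0.04],
  [0,0,0,0,0,0.08,0.04],
])

```text
clock: 11.45
position: [0.5371, -0.094, 0.1376]
ee_rot: [0.998, 0.067, -0.002, 0.0]
ft_force: [0.1, -0.7, -1.4]
grip_width: 0.679
```

```bash
python3 go.py 0.5377 -0.0938 0.1 8;  python3 -c "
from h import *
a=cams.camera('scene'); b=cams.camera('top')
cv2.imwrite('pics/s5.png',np.hstack([cv2.resize(a[120:290,70:270,::-1],(400,340)),cv2.resize(b[110:280,280:480,::-1],(400,340))]))
for n,im,roi in(('scene',a,(130,120,260,260)),('top',b,(300,140,420,260))):
    m=mask(im,(4,130,40),(20,255,255),roi); print(pts(m).mean(0))"
```

```text
t 11.45 pos [ 0.5371 -0.094   0.1376] az 7.740430418579724 F [ 0.1022 -0.7398 -1.4057] w 0.6794301149454699 q [-0.3748  0.2491  0.534   1.8138 -0.139   1.1194  0.342 ]
shift [ 0.0008 -0.0001  0.0376] turn [-0.011   0.197  -0.2596]
[179.21442308 198.72211538]
[353.45116279 200.73488372]
```

View pics/s5.png

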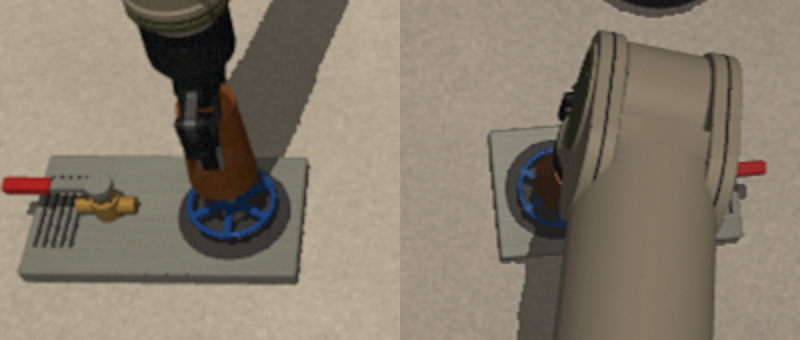

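The tumbler hangs over the star (rim at about 222,185 in the left crop, star centre at 232,207), with the lever open. I'll lower it slowly.

Emit:
move_arm([
  [0,0,0,0.001,0,0.015,0.04],
  [0,0,0,0.001,0,0.03,0.04],
  [0,0,0,0.001,0,0.04,0.04],
  [0,0,0,0.001,0,0.042,0.04],
  [0,0,0,0.001,0,0.042,0.04],
])

```text
clock: 12.05
position: [0.5391, -0.0935, 0.0967]
ee_rot: [0.998, 0.068, -0.001, 0.0]
ft_force: [-1.4, 0.5, -2.5]
grip_width: 0.67
```

```bash
python3 -c "
from h import *
o=manip.get_obs();print(o['position'],o['ft_force'])
a=cams.camera('scene')
cv2.imwrite('pics/s6.png',cv2.resize(a[150:270,130:250,::-1],(600,600),interpolation=cv2.INTER_CUBIC))
P=proj('scene',[[.5377,-.0938,.046],[.5377+.034,-.0938,.049],[.5377-.0,-.0598,.049],[.5377-.0,-.1278,.049]]); print((P-[130,150])*5)"
```

```text
[ 0.53912043 -0.09354111  0.09674894] [-1.39894886  0.53536689 -2.51776718]
[[278.10314675 347.34346598]
 [259.32013938 412.21648209]
 [359.5892953  349.63240812]
 [194.74743894 336.46625968]]
```

View pics/s6.png

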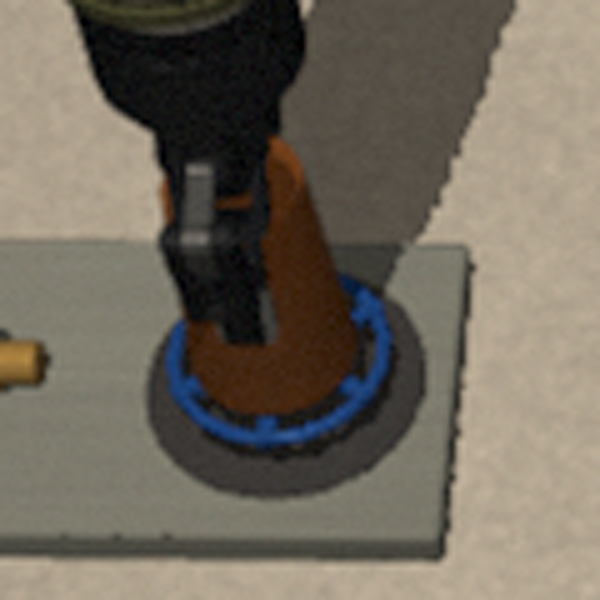

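The crop shows the rim just above the star and concentric within about 3 mm: amber edges 188–360 in columns, blue ring 167–392. I'll shift it about 2 mm in +x and +y and press slowly.

Emit:
move_arm([
  [0,0,0,0.002,-0.002,0,0.04],
  [0,0,0,0.002,-0.002,0.002,0.04],
  [0,0,0,0.002,-0.002,0.004,0.04],
  [0,0,0,0.002,-0.002,0.006,0.04],
  [0,0,0,0.002,-0.002,0.008,0.04],
  [0,0,0,0.002,-0.002,0.01,0.04],
  [0,0,0,0.002,-0.002,0.011,0.04],
  [0,0,0,0.002,-0.002,0.012,0.04],
  [0,0,0,0.002,-0.002,0.012,0.04],
], grip_force=60)

```text
clock: 13.0
position: [0.5414, -0.0912, 0.0857]
ee_rot: [0.998, 0.068, 0.0, -0.0]
ft_force: [-2.5, 0.9, 6.8]
grip_width: 0.67
```

Emit:
move_arm([
  [0,0,0,0,0,0.001,0.04],
  [0,0,0,0,0,0.002,0.04],
  [0,0,0,0,0,0.003,0.04],
  [0,0,0,0,0,0.004,0.04],
  [0,0,0,0,0,0.005,0.04],
  [0,0,0,0,0,0.006,0.04],
  [0,0,0,0,0,0.007,0.04],
  [0,0,0,0,0,0.007,0.04],
])

```text
clock: 13.8
position: [0.5415, -0.0912, 0.079]
ee_rot: [0.998, 0.068, 0.0, -0.0]
ft_force: [-3.4, 0.8, 10.4]
grip_width: 0.669
```

Emit:
move_arm([
  [0,0,0,0,0,0.001,0.04],
  [0,0,0,0,0,0.001,0.04],
  [0,0,0,0,0,0.002,0.04],
  [0,0,0,0,0,0.002,0.04],
  [0,0,0,0,0,0.002,0.04],
])

```text
clock: 14.3
position: [0.5416, -0.0913, 0.0787]
ee_rot: [0.998, 0.068, 0.001, -0.001]
ft_force: [-11.4, 2.5, 31.0]
grip_width: 0.669
```

The star is on its stop (force rose from 10 N to 31 N). I'll ease off about 1 mm, hold and check.

Emit:
move_arm([
  [0,0,0,0,0,-0.001,0.04],
  [0,0,0,0,0,-0.001,0.04],
  [0,0,0,0,0,-0.001,0.04],
  [0,0,0,0,0,-0.001,0.04],
  [0,0,0,0,0,-0.001,0.04],
  [0,0,0,0,0,-0.001,0.04],
])

```text
clock: 14.9
position: [0.5415, -0.0913, 0.0788]
ee_rot: [0.998, 0.068, 0.0, -0.0]
ft_force: [-7.1, 1.8, 20.5]
grip_width: 0.665
```

```bash
python3 -c "
from h import *
a=cams.camera('scene')
cv2.imwrite('pics/s7.png',cv2.resize(a[150:270,60:250,::-1],(760,480),interpolation=cv2.INTER_CUBIC))
o=manip.get_obs();print(o['position'],o['ft_force'],o['grip_width'],o['ee_rot'])"
```

```text
[ 0.54155272 -0.09125138  0.0788577 ] [-7.35317272  1.99215923 19.65127888] 0.6708748489594809 [ 9.97709280e-01  6.76446081e-02  4.74289626e-04 -4.18467453e-04]
```

View pics/s7.png

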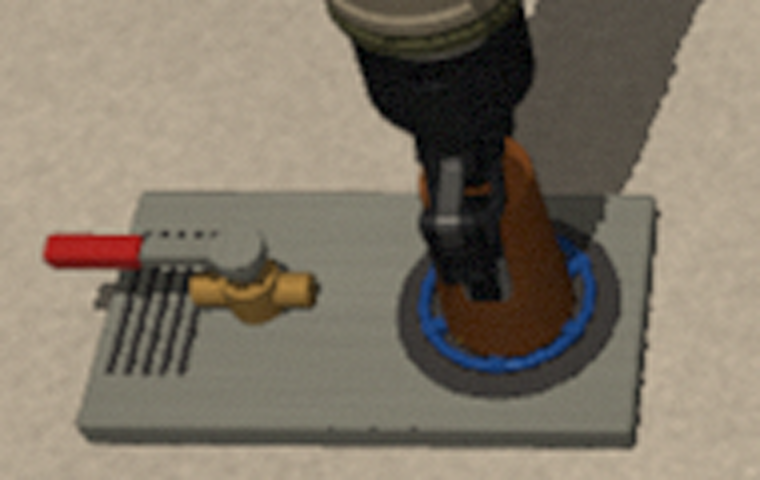

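The star is sunk and the tumbler is centred on it and upright (amber 438–578, blue ring 418–597 in columns), with the lever in line with the pipe. Handing in.

```bash
python3 -c "
from workcell import manip
print(manip.hand_in()); o=manip.get_obs(); print(o['clock'],o['position'],o['ft_force'])"
```

```text
the job is handed in; nothing more can be done
None
the job is handed in; nothing more can be done
```

I opened the valve, then set the amber tumbler upside down on the star and pressed it to its stop. The job was handed in at about 15 s with the robot still holding it there; no verdict is reported.

- **Valve:** I pushed the lever to its stop with the closed fingers, and the force rose to 17 N there. Afterwards the sleeve lay along the rinser's -y, about 90° open, and it was still in line with the pipe in the last picture.
- **Star:** The force jumped from 10 N to 31 N when the star reached its stop, so I eased off to a steady push of about 20 N. The tumbler was upright. Its edges were centred on the ring to within about 1 mm across the last scene picture, but I did not measure the other direction.
- **Clear tumblers:** Both were still standing in place in the picture after the lift; I did not look at them again after that.
- **Disagreement:** The two cameras differed by 5 mm in x on the star's position. I used the mean, then shifted the tumbler about 2 mm in x and y from a close-up before pressing.

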